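Prove the light's trip, then show the recovered ball to the raking light

TASK

Prove the examination light's residual-current trip before it is used: press the round test button so that the lever drops, then lift the lever back up so that it stays up by itself. Then, for the second raking-light view, take the shallow metal dish off the cork ring by its side grip, turn it about a quarter turn (either way) until the grip lies parallel to the lamp bar, and hold it level in the beam, the ball 10 cm in front of the middle of the LED face and as high as the LEDs. The recovered steel ball lies loose and must stay in the middle of the dish all the way, untouched; leave the other things alone, and finish while still holding the dish there.

Things in the scene. Friction and masses are not known exactly. Their poses are not given: they have to be found in the camera images.
- light: Examination light, fixed. Origin on the desk under the unit; z up, -x its front (to the robot at yaw 0), y along the lamp bar. Left part, centred at x -20, y +110 mm: grey mains box 130 x 120 mm, 46 mm high, with a white trip module on top (45 x 88 mm, face 53 mm above the desk) bearing lever and test button. Right part: the lamp on two posts over a foot 8 mm thick (x +25 to +87 mm).
- lamp: LED bar lamp of that light, 44 mm deep, 195 mm long (its y, parallel to the light's y), 34 mm high, with a small slide switch 5 mm higher on top. Origin at the middle of its underside, 118 mm above the desk; top 152 mm (switch 157 mm) above the desk. Its LED face looks to its -x, 20 mm in front of the origin; the space in front of it is free.
- button_top (a point): Top centre of the round grey test button, 15 mm across, which stands 9.5 mm proud of the white module face. It is pressed straight down.
- test_button (a joint): Travel of the test button (m): 0 released, 0.006 fully down. Spring, about 1 N at first touch, 3 to 4 N when down; the trip fires at about 4 mm.
- lever_tip (a point): Middle of the tip of the black trip lever, a paddle 18 mm wide (light's y), 6.5 mm thick, 34 mm long from its hinge, which lies along the light's y at x -20, y +136 mm, 51 mm above the desk; 52 mm to the left (+y) of the test button. Up: the tip is 10 mm behind (+x) and 32 mm above the hinge. Dropped: 23 mm in front (-x) and 25 mm above it.
- trip_lever (a joint): Angle of the trip lever (rad): 0 up (leaning 0.30 back from the vertical; start), 1.05 dropped to the front (-x). Over-centre: it stays at either end and falls over by itself past the vertical (0.30). The test button drops it; pushing its tip back (to +x, about 1 N) lifts it.
- beam_spot (a point): Point in the beam where the ball is to be held: 100 mm in front of the middle of the lamp's LED face, at the height of the LEDs, 135 mm above the desk. Free air. Axes as light.
- cork_ring: Cork ring lying on the desk, fixed, 84 mm outside, 59 mm hole, 34 mm high. Origin at its centre on the desk. The dish stands on it.
- dish: Shallow round aluminium dish, 90 mm across, 22 mm high, black side grip; loose, about 0.1 kg. Origin under the centre of its foot, z up. The foot (53 mm across, 5 mm deep) sits loosely in the cork ring's hole, so the origin starts 29 mm above the desk. Inside, a shallow well 28 mm across (slope 0.1, floor 8 mm above the origin), then slope 0.25 to 60 mm across, then a steep wall.
- dish_grip (a point): Middle of the dish's grip, 70 mm from the dish centre on its -x side, 16.5 mm above the dish's origin. The grip is a straight bar 12 mm wide (dish's y), 18 mm high, reaching from 48 to 96 mm from the centre; the fingers close across the 12 mm. At the start it points to the robot (-x) within 0.25 rad, roughly square to the lamp.
- dish_middle (a point): Where the ball's centre lies when the ball rests in the middle of the dish, 19 mm above the dish's origin.
- ball: Loose steel ball, 22 mm across, about 0.04 kg, resting in the middle of the dish. Its frame turns as it rolls.
- ball_center (a point): Centre of the ball.
- clear_jar: Bystander: clear jar with a grey lid, 58 mm across, 98 mm high, standing behind the dish. Origin at the centre of its underside.
- tape_roll: Bystander: roll of brown tape lying flat, 96 mm across, 48 mm high, at the right front of the desk. Origin at the centre of its underside.
- stapler: Bystander: blue stapler, 140 x 36 x 43 mm, at the front of the desk. Origin at the centre of its underside.
- powder_brush: Bystander: small brush with a red handle, 144 mm long, 17 mm thick, lying at the front of the desk. Origin at the centre of its underside.

How it is judged:
On the way, in this order (a step that is already met when the one before it is completed fails the run):
1. the test button is pressed, the lever not touched (value of joint test_button above 0.003 m and contact force between trip_lever and the arm below 0.1 N and contact force between trip_lever and the fingers below 0.1 N).
2. the lever has dropped by itself (value of joint trip_lever above 0.85 rad and contact force between trip_lever and the arm below 0.1 N and contact force between trip_lever and the fingers below 0.1 N), for 0.05 s.
3. the lever is back up and stays up by itself, the button released (value of joint trip_lever below 0.1 rad and value of joint test_button below 0.001 m and contact force between trip_lever and the arm below 0.1 N and contact force between trip_lever and the fingers below 0.1 N), for 0.2 s.
4. the dish is lifted clear of the cork ring with the ball in its middle (z of dish_middle in the frame of cork_ring above 0.062 m and contact force between dish and cork_ring below 0.05 N and distance between ball_center and dish_middle below 0.016 m), for 0.1 s.
At the end, for the whole second after the job is handed in: Dish held by the fingers alone and still: middle within 30 mm sideways, 25 mm in height of beam_spot; grip parallel to the lamp bar within 0.17 rad; level within 0.12 rad; ball at rest, untouched, within 10 mm of the dish's middle; trip lever up, button released (horizontal distance between dish_middle and beam_spot below 0.03 m and z of dish_middle in the frame of beam_spot between -0.025 and 0.025 m and angle between the x axis of dish and the y axis of light, either way round below 0.17 rad and angle between dish's own z axis and vertical below 0.12 rad and distance between ball_center and dish_middle below 0.01 m and linear speed of dish below 0.03 m/s and linear speed of ball below 0.05 m/s and contact force between dish and the fingers above 1 N and contact force between dish and light below 0.05 N and contact force between dish and cork_ring below 0.05 N and contact force between ball and dish above 0.1 N and contact force between ball and the arm below 0.05 N and contact force between ball and the fingers below 0.05 N and value of joint trip_lever below 0.15 rad and value of joint test_button below 0.0015 m); the arm keeps its last pose, push and grip.
It fails at once if the ball ran more than 20 mm from the middle of the dish (distance between ball_center and dish_middle above 0.02 m).
It fails at once if the robot touched the ball (contact force between ball and the fingers above 0.1 N or contact force between ball and the arm above 0.1 N).
It fails at once if a bystander (jar, tape, stapler, brush) was moved by more than 20 mm (distance of any of clear_jar, tape_roll, stapler, powder_brush from where it was at the start of the episode above 0.02 m).
It also fails if it takes over 70 s, if anything falls off the work surface, if the arm or the gripper's body presses on something with over 40 N, if the wrist force passes 120 N, or if a joint passes its speed limit or range.

ROBOT

A 7-joint arm with a two-finger parallel gripper is mounted at the origin on a cart in front of the work surface, level with it; the furniture and walls round the work are solid. World frame = base frame: x ahead of the robot, y to its left, z up, the work surface at z = 0. Lengths are in m, angles in rad, forces in N, time in s.
With the tool pointing down it reaches from about 0.425 to 0.825 m from the base axis. Payload 3.6 kg.
Tool frame: the origin (TCP) lies on the centre line of the jaws, within the pads' length; the fingertips stand 25 mm ahead of it and the grasp point (between the pads) lies 6 mm ahead of it (r.finger_overhang is the distance from the TCP to the fingertips, in m); z points along the fingers, y is the line along which they close (so a half turn about z gives the same grasp; the last joint's range is limited). The gripper opens to 93 mm and grips with 3 to 60 N. Pads are 15 mm wide; open, the fingers measure 128 mm over their backs; the gripper's body (75 mm by 188 mm) begins 65 mm behind the grasp point.
Start: joints at [-1.216, 0.615, -0.013, 1.423, 0.008, 1.103, -0.04], TCP at [0.242, 0.603, 0.244] pointing down, gripper open.
Joint ranges: [-3.12, 3.12], [-0.3, 2.06], [-1.34, 1.32], [0.26, 2.42], [-1.36, 4.5], [0.01, 1.98], [-2.84, 2.84]. Speed limits (rad/s): [2.79, 2.79, 3.14, 3.14, 3.14, 3.14, 3.14].

INTERFACE

Orientations are given as a 3x3 rotation matrix whose columns are the frame's x, y, z axes.
In Python, from workcell import r, monitor, snapshot, camera_params gives the robot as it stands (r), with the cameras as plain functions and the readings (monitor).
- The arm moves only by the tool jog_arm, called after ">>>" by a JSON object that holds its "name" and its "arguments", one argument or row to a line. Schema: {"type":"object","properties":{"moves":{"type":"object","properties":{"increments":{"type":"array","items":{"type":"array","items":{"type":"number"},"minItems":5,"maxItems":5},"minItems":1,"maxItems":10}},"additionalProperties":false,"required":["increments"]},"only":{"type":"string"},"quiet":{"type":"boolean"},"lines":{"type":"string"}},"required":["moves"],"additionalProperties":false}. moves is an object whose key "increments" holds a list of rows, 1 to 10 of them, each of 5 numbers: dx, dy, dz in shares of 50 cm (1.0 is 50 cm), then a turn about the tool's z in a scale on which 1.0 is 2 rad, then the finger opening in m; each row shifts and turns the commanded pose from where the row before left it, along the tool's axes as they then stand; what a row does not reach is not made up. A row lasts 1/8 s, in which the tool goes at most 0.0625 m and 0.188 rad, less where a joint would pass 70% of its speed; a pose out of reach is approached as far as the arm can. The fingers move at their own pace and stop on an object; the grip force is fixed at half the most. Time passes only in rows, so rows that do not move let the fingers close. The tool returns the time, the measured TCP pose, the force, the opening and the grip force at its end. only (a regular expression) keeps the lines of the reply that match it, lines (a string "A,B") keeps lines A to B, and quiet returns only ok. Input that does not fit is refused with a message, and nothing moves.
- monitor.observe(): the state, without advancing time (a new reading comes with each control period).
- snapshot(name): name is "scene" or "side" or "wrist"; returns the picture (480x640x3 uint8, red, green, blue); there is no depth.
- camera_params(name): a dict with "intrinsics" (3x3 intrinsics, pixels), "rvec" (rotation vector, rad) and "tvec" (3), from world to camera coordinates, as OpenCV has them; the wrist camera has in their place "hand_eye" (4x4, takes a point from camera to tool coordinates, whose origin is the TCP and whose axes are the flange's). Camera axes: x right, y down, z forward; pixel columns grow to the right and rows downward; lengths in m; the calibration is good to about 2 mm. A picture is of the moment at which its call begins: read the wrist's pose just before it. camera_params takes no time and is no camera call.
- r.sign_off(): hands the job in; it is judged then, once.
The state is a dict: "t": time; "joints": joint angles; "qd": joint speeds; "effort": joint torques, N m; "position": TCP position; "tool_rot": TCP orientation; "contact_force": force on the tool from outside, world axes, zero at the start; "ft_torque": the same for the moment, N m; "width": finger opening in m; "grasp_force": force on a finger pad.
Only numpy, scipy, OpenCV 4.12 (cv2) and the standard library are available. Lean on these libraries where they do the work, as an engineer would, in place of code of your own. Each camera call takes 0.05 s, during which the arm holds its last target. There are 200 camera calls.

## Working session

There is one attempt and no reset: what is moved stays moved. The work goes in short steps, Python scripts to look and compute and a tool call to move; the robot and the scene stay as the last step left them, time stands still between calls to the robot, and variables do not carry over. Pictures are saved under pics/ and viewed, at most 10 in all, crops included, and the job is handed in when it is done.

```bash
ls; mkdir -p pics
```

Run:
```python
from workcell import r, monitor, snapshot, camera_params
import cv2,numpy as np
np.set_printoptions(precision=4,suppress=True)
for n in("scene","side"):
    cv2.imwrite(f"pics/{n}0.png",snapshot(n)[:,:,::-1]); p=camera_params(n); print(n,p)
print(camera_params("wrist")); o=monitor.observe(); print(o["t"],o["position"],o["tool_rot"],o["width"],r.finger_overhang)
```

```text
pics
workcell.py
scene {'intrinsics': array([[436.5693,   0.    , 311.4818],
       [  0.    , 436.5693, 235.5505],
       [  0.    ,   0.    ,   1.    ]]), 'rvec': array([ 2.002 , -0.6964,  0.4168]), 'tvec': array([-0.499 ,  0.2356,  1.053 ])}
side {'intrinsics': array([[575.9652,   0.    , 317.9937],
       [  0.    , 575.9652, 235.3188],
       [  0.    ,   0.    ,   1.    ]]), 'rvec': array([ 0.1705, -2.6958,  1.5359]), 'tvec': array([0.527 , 0.1685, 1.1761])}
{'intrinsics': array([[370.4293,   0.    , 317.583 ],
       [  0.    , 370.4293, 247.0228],
       [  0.    ,   0.    ,   1.    ]]), 'hand_eye': array([[ 0.0006, -0.9705, -0.2412,  0.0656],
       [ 1.    ,  0.0009, -0.0012,  0.0004],
       [ 0.0014, -0.2412,  0.9705, -0.1412],
       [ 0.    ,  0.    ,  0.    ,  1.    ]])}
0.1 [0.2413 0.6029 0.2426] [[-0.9284  0.3716 -0.0009]
 [ 0.3716  0.9284 -0.0021]
 [ 0.     -0.0023 -1.    ]] 0.0930177902065941 0.025
```

View pics/scene0.png

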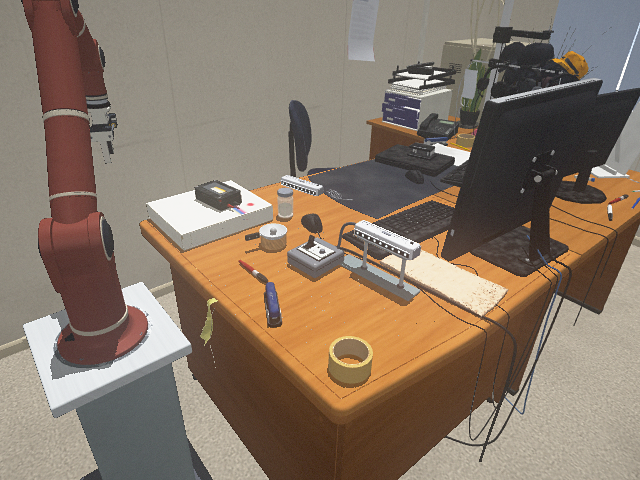

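View pics/side0.png

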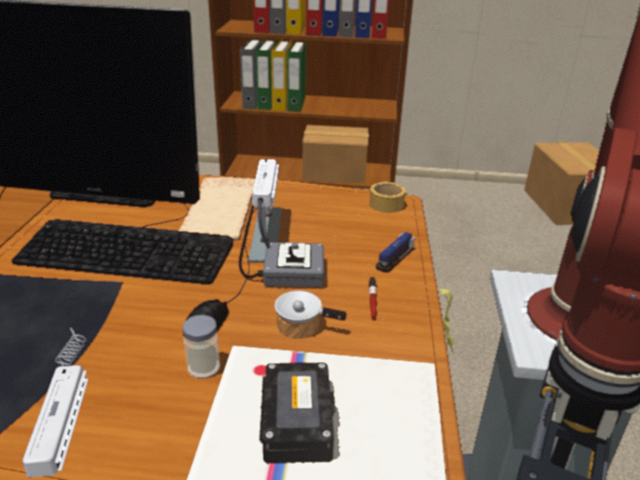

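Scene: dish (272,236), mains box (316,258), lamp (387,240), jar (285,205). Side: dish (299,312) with ball (297,306), module (294,255), lamp (265,180). Enlarging both.

Run:
```python
import cv2
a=cv2.imread("pics/scene0.png")[200:310,235:435]; cv2.imwrite("pics/sc.png",cv2.resize(a,None,fx=4,fy=4,interpolation=cv2.INTER_CUBIC))
b=cv2.imread("pics/side0.png")[150:345,220:360]; cv2.imwrite("pics/sd.png",cv2.resize(b,None,fx=3,fy=3,interpolation=cv2.INTER_CUBIC))
```

```text
(no output)
```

View pics/sc.png

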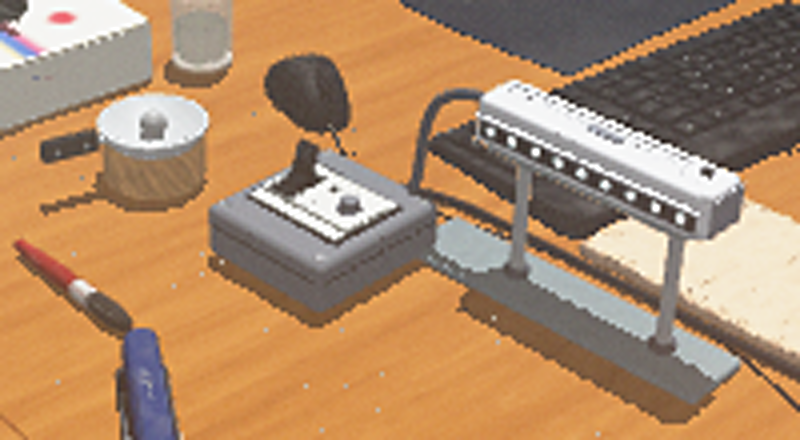

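View pics/sd.png

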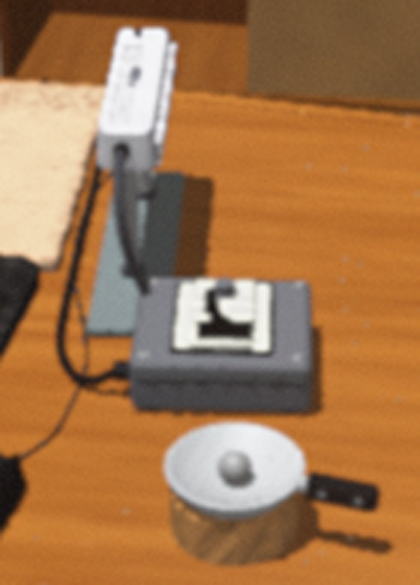

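Scene crop: button (348,198), lever tip (305,145), ball (152,124), grip (42..97,145). Side crop: button (226,285), ball (235,467), grip (310..378,490). Triangulating.

Create h.py:
```python
from workcell import r, monitor, snapshot, camera_params
import numpy as np,cv2
np.set_printoptions(precision=4,suppress=True)
def cam(n,o=None):
    p=camera_params(n);K=p["intrinsics"]
    if n=="wrist":
        T=np.eye(4);T[:3,:3]=o["tool_rot"];T[:3,3]=o["position"]
        M=np.linalg.inv(T@p["hand_eye"]);return K,M[:3]
    return K,np.c_[cv2.Rodrigues(np.array(p["rvec"]))[0],p["tvec"]]
def tri(c1,u1,c2,u2):
    P1,P2=c1[0]@c1[1],c2[0]@c2[1]
    X=cv2.triangulatePoints(P1,P2,np.array(u1,float).reshape(2,1),np.array(u2,float).reshape(2,1))[:,0];X=X[:3]/X[3]
    e=[np.linalg.norm(proj(c,X)-u) for c,u in((c1,u1),(c2,u2))]
    return X,max(e)
def proj(c,X):
    x=c[0]@(c[1]@np.r_[X,1]);return x[:2]/x[2]
def onz(c,u,z):
    R,t=c[1][:,:3],c[1][:,3];d=R.T@np.linalg.solve(c[0],[u[0],u[1],1]);C=-R.T@t
    return C+d*(z-C[2])/d[2]
```

Run:
```python
from h import *
A,B=cam("scene"),cam("side")
s=lambda x,y:((x+.5)/4-.5+235,(y+.5)/4-.5+200)
d=lambda x,y:((x+.5)/3-.5+220,(y+.5)/3-.5+150)
for n,a,b in(("button",(348,198),(226,285)),("levertip",(305,145),(215,292)),("ball",(152,124),(235,467)),("gripend",(42,148),(378,493)),("gripin",(97,140),(310,487)),("modL",(250,192),(270,353)),("modF",(340,243),(272,283)),("modR",(402,208),(185,280)),("modB",(310,160),(173,350))):
    print(n,*tri(A,s(*a),B,d(*b)))
for u in((489,131),(680,217)): print("led",onz(A,s(*u),.135))
```

```text
button [ 0.5955 -0.0991  0.0603] 0.6758782899320532
levertip [ 0.5955 -0.0499  0.0838] 0.17403358792223791
ball [0.5593 0.101  0.0474] 0.1295153482928998
gripend [0.4664 0.1175 0.0501] 0.37824637180650916
gripin [0.5107 0.1099 0.0444] 0.7502993550835807
modL [ 0.5545 -0.0328  0.0482] 0.9381433798170975
modF [ 0.5645 -0.1274  0.0478] 0.7596284970901362
modR [ 0.63   -0.1203  0.0487] 0.7466313254322771
modB [ 0.6216 -0.0238  0.0492] 0.22955458521368524
led [ 0.6544 -0.1821  0.135 ]
led [ 0.6735 -0.3392  0.135 ]
```

Careful with the scale: shifts go in shares of 50 cm and turns go in shares of 2 rad. That gives: -0.047 m / 0.5 = -0.094, -0.04 m / 0.5 = -0.08.

>>> {"name": "jog_arm", "arguments": {
  "moves": {"increments": [[-0.094, -0.08, 0, 0, 0.09], [-0.094, -0.08, 0, 0, 0.09], [-0.094, -0.08, 0, 0, 0.09], [-0.094, -0.08, 0, 0, 0.09], [-0.094, -0.08, 0, 0, 0.09], [-0.094, -0.08, 0, 0, 0.06], [-0.094, -0.08, 0, 0, 0.06], [-0.094, -0.08, 0, 0, 0.03], [-0.094, -0.08, 0, 0, 0], [-0.094, -0.08, 0, 0, 0]]}
}}

```text
t: 1.35
position: [0.5297, 0.0557, 0.2435]
tool_rot: [[-0.929, 0.371, -0.0], [0.371, 0.929, 0.0], [0.0, 0.0, -1.0]]
contact_force: [0.9, 0.5, 0.7]
width: 0.0445
grasp_force: 0.0
```

>>> {"name": "jog_arm", "arguments": {
  "moves": {"increments": [[-0.094, -0.08, 0, 0, 0], [0, 0, 0, -0.0625, 0], [0, 0, 0, -0.0625, 0], [0, 0, 0, -0.0625, 0], [0, 0, 0, -0.0625, 0], [0, 0, 0, 0, 0], [0, 0, 0, 0, 0]]}
}}

```text
t: 2.22
position: [0.5578, 0.0028, 0.2434]
tool_rot: [[-0.993, -0.117, -0.001], [-0.117, 0.993, -0.0], [0.001, 0.0, -1.0]]
contact_force: [1.3, 0.1, -0.1]
width: 0.0005
grasp_force: 0.0
```

Run:
```python
from h import *
o=monitor.observe();print(o["t"],o["position"],o["tool_rot"],o["joints"],o["width"])
cv2.imwrite("pics/w1.png",snapshot("wrist")[:,:,::-1]);np.save("o1.npy",o,allow_pickle=True)
```

```text
2.225 [0.5578 0.0028 0.2434] [[-0.9931 -0.1171 -0.0006]
 [-0.1171  0.9931 -0.    ]
 [ 0.0006  0.     -1.    ]] [-0.0085  0.4714 -0.0539  1.6949  0.0295  0.9766  1.6151] 0.0005123905361942529
```

View pics/w1.png

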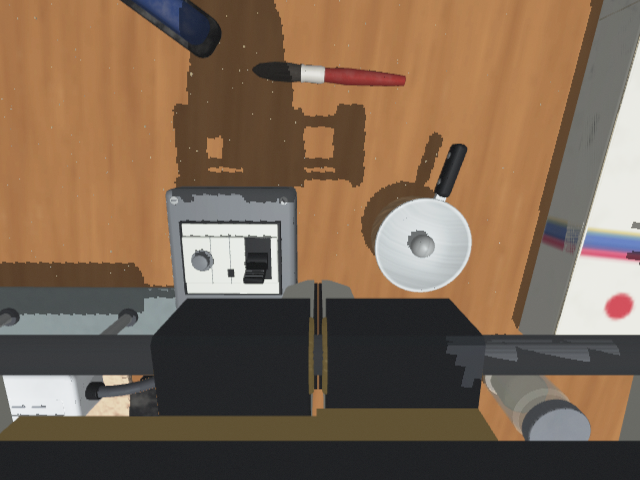

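Wrist view: button (202,260), ball (423,244), grip from (441,196) to (458,146), module squared with the tool (edges level in the picture), so light yaw ≈ 0.117.

Run:
```python
from h import *
o=np.load("o1.npy",allow_pickle=True).item()
A,B,W=cam("scene"),cam("side"),cam("wrist",o)
s=lambda x,y:((x+.5)/4-.5+235,(y+.5)/4-.5+200)
d=lambda x,y:((x+.5)/3-.5+220,(y+.5)/3-.5+150)
for n,a,b,w in(("button",(348,198),(226,285),(202,260)),("ball",(152,124),(235,467),(423,244)),("gripend",(42,148),(378,493),(458,148))):
    print(n,tri(A,s(*a),W,w),tri(B,d(*b),W,w))
for n,w,z in(("button",(202,260),.0625),("ball",(423,244),.048),("gripend",(458,146),.0545),("gripin",(442,195),.0545),("mFL",(278,223),.053),("mFR",(182,222),.053),("mBR",(186,294),.053),("mBL",(281,293),.053),("boxL",(294,190),.046),("boxR",(168,193),.046)): print(n,onz(W,w,z))
# rotated-view fit of grip axis
```

```text
button (array([ 0.5973, -0.0989,  0.0609]), np.float64(0.4349869704280701)) (array([ 0.5952, -0.0987,  0.0601]), np.float64(2.0199465501917895))
ball (array([0.5611, 0.1027, 0.0463]), np.float64(0.38737366566626724)) (array([0.5596, 0.1018, 0.0481]), np.float64(1.5788987516683797))
gripend (array([0.4702, 0.1179, 0.0486]), np.float64(3.216489409588565)) (array([0.4678, 0.1157, 0.0481]), np.float64(5.238291689515541))
button [ 0.5964 -0.0982  0.0625]
ball [0.5611 0.1019 0.048 ]
gripend [0.4709 0.1137 0.0545]
gripin [0.5138 0.1083 0.0545]
mFL [ 0.5563 -0.034   0.053 ]
mFR [ 0.5657 -0.1206  0.053 ]
mBR [ 0.635  -0.1147  0.053 ]
mBL [ 0.6233 -0.0249  0.053 ]
boxL [ 0.5257 -0.023   0.046 ]
boxR [ 0.5419 -0.1365  0.046 ]
```

Converted, -0.0526 m / 0.5 = -0.1052, -0.0525 m / 0.5 = -0.105.

>>> {"name": "jog_arm", "arguments": {
  "moves": {"increments": [[-0.024, -0.105, 0, 0, 0], [-0.0232, -0.1052, 0.04, 0, 0], [0, 0, 0.08, 0, 0], [0, 0, 0.08, 0, 0], [0, 0, 0.06, 0, 0], [0, 0, 0.02, 0, 0], [0, 0, 0, 0, 0]]}
}}

```text
t: 3.15
position: [0.594, -0.0986, 0.1036]
tool_rot: [[-0.993, -0.119, -0.0], [-0.119, 0.993, -0.0], [0.0, -0.0, -1.0]]
contact_force: [0.4, -0.6, -0.2]
width: 0.0003
grasp_force: 0.0
```

Run:
```python
from h import *
o=monitor.observe();print(o["t"],o["position"],o["contact_force"])
cv2.imwrite("pics/s2.png",cv2.resize(np.hstack([snapshot("scene")[220:280,280:360],snapshot("side")[210:270,265:345]])[:,:,::-1],None,fx=5,fy=5,interpolation=2))
```

```text
3.15 [ 0.594  -0.0986  0.1036] [ 0.3842 -0.6126 -0.1975]
```

View pics/s2.png

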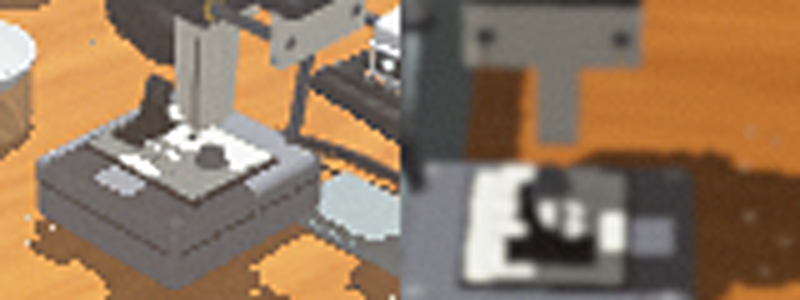

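The closed fingertips stand straight over the button in both views; pressing.

>>> {"name": "jog_arm", "arguments": {
  "moves": {"increments": [[0, 0, 0.024, 0, 0], [0, 0, 0.01, 0, 0], [0, 0, 0.008, 0, 0], [0, 0, 0.003, 0, 0], [0, 0, 0, 0, 0]]}
}}

```text
t: 3.88
position: [0.5941, -0.0989, 0.0815]
tool_rot: [[-0.993, -0.119, 0.0], [-0.119, 0.993, -0.0], [-0.0, -0.0, -1.0]]
contact_force: [-0.4, 0.3, 3.9]
width: 0.0004
grasp_force: 1.7
```

Converted, 0.052 m / 0.5 = 0.104, 0.044 m / 0.5 = 0.088.

>>> {"name": "jog_arm", "arguments": {
  "moves": {"increments": [[0, 0, -0.04, 0, 0], [0, 0, -0.06, 0, 0], [0.088, 0, 0, 0, 0], [0, 0.104, 0, 0, 0], [0, 0, 0, 0, 0]]}
}}

```text
t: 4.5
position: [0.5434, -0.0469, 0.1311]
tool_rot: [[-0.992, -0.126, -0.001], [-0.126, 0.992, 0.004], [0.0, 0.004, -1.0]]
contact_force: [0.4, -0.8, 0.2]
width: 0.0006
grasp_force: 0.0
```

Run:
```python
from h import *
a=np.hstack([snapshot("scene")[220:280,280:360],snapshot("side")[210:270,265:345]])[:,:,::-1]
cv2.imwrite("pics/s3.png",cv2.resize(a,None,fx=5,fy=5,interpolation=2))
```

```text
(no output)
```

View pics/s3.png

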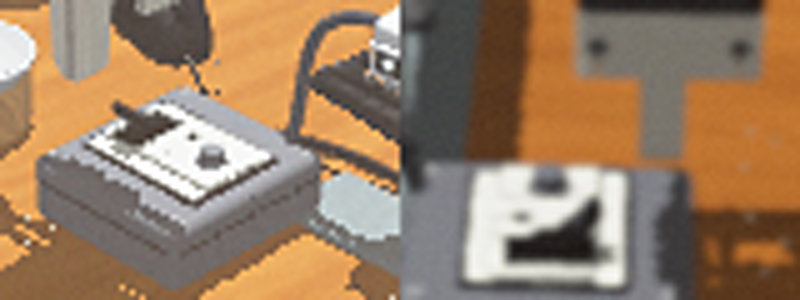

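The lever has dropped. Descending in front of it and pushing it back.

Converted, 0.025 m / 0.5 = 0.05, 0.015 m / 0.5 = 0.03.

>>> {"name": "jog_arm", "arguments": {
  "moves": {"increments": [[0, 0, 0.05, 0, 0], [0, 0, 0.03, 0, 0], [-0.024, 0, 0, 0, 0], [-0.02, 0, 0, 0, 0], [-0.02, 0, 0, 0, 0], [-0.012, 0, 0, 0, 0], [0, 0, 0, 0, 0]]}
}}

```text
t: 5.48
position: [0.5829, -0.0475, 0.0914]
tool_rot: [[-0.993, -0.119, 0.002], [-0.119, 0.993, 0.0], [-0.002, -0.0, -1.0]]
contact_force: [-0.0, 0.3, -0.5]
width: 0.0006
grasp_force: 0.0
```

Run:
```python
from h import *
A,B=cam("scene"),cam("side")
print(tri(A,(280+117/5,220+108/5),B,(265+195/5,210+205/5)))
```

```text
(array([ 0.5678, -0.0508,  0.0753]), np.float64(0.23079707016321863))
```

Converted, 0.057 m / 0.5 = 0.114, 0.05 m / 0.5 = 0.1, 0.09 rad / 2 = 0.045.

>>> {"name": "jog_arm", "arguments": {
  "moves": {"increments": [[-0.006, 0, 0, 0, 0], [0, 0, 0, 0, 0], [0.06, 0, 0, 0, 0], [0.046, 0, -0.06, 0, 0], [0, 0, -0.06, 0, 0], [0.016, 0.114, 0, 0.045, 0.05], [0.014, 0.114, 0, 0.045, 0.05], [-0.02, 0.1, 0, 0.045, 0.05], [0, 0, 0, 0, 0.05], [0, 0, 0, 0, 0.05]]}
}}

```text
t: 6.72
position: [0.5216, 0.1072, 0.1511]
tool_rot: [[-0.989, 0.15, -0.0], [0.15, 0.989, -0.001], [0.0, -0.001, -1.0]]
contact_force: [-0.4, -0.1, 0.6]
width: 0.046
grasp_force: 0.0
```

Run:
```python
from h import *
o=monitor.observe();print(o["t"],o["position"],o["joints"]);np.save("o4.npy",o,allow_pickle=True)
w=snapshot("wrist")[120:400,120:520]
a=np.hstack([snapshot("scene")[215:285,240:340],snapshot("side")[215:285,245:345]])
im=np.vstack([cv2.resize(w,(440,308)),np.zeros((4,440,3),np.uint8),cv2.resize(a,(440,154))])
cv2.imwrite("pics/s4.png",cv2.resize(im,None,fx=1.25,fy=1.25,interpolation=2)[:,:,::-1])
```

```text
6.725 [0.5216 0.1072 0.1511] [-0.2797  0.5496  0.0532  1.8752 -0.0407  0.7184  1.2166]
```

View pics/s4.png

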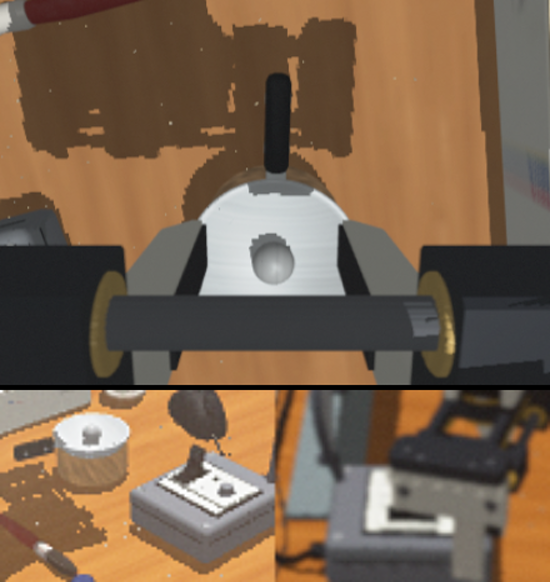

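Lever is up again (scene). Wrist: grip from (323,174.5) to (321,245), ball (318.5,311).

Run:
```python
from h import *
o=np.load("o4.npy",allow_pickle=True).item();o1=np.load("o1.npy",allow_pickle=True).item()
W,W1=cam("wrist",o),cam("wrist",o1)
R,p=o["tool_rot"],o["position"]
print(tri(W,(318.5,311.3),W1,(423,244)),tri(W,(323,174.5),W1,(458,147)))
for u,z in(((323,174.5),.0545),((320.7,245),.0545),((318.5,311.3),.048)):
    X=onz(W,u,z);print(X,np.array(R).T@(X-p))
```

```text
(array([0.561 , 0.1013, 0.052 ]), np.float64(0.9511338845117739)) (array([0.4703, 0.1187, 0.041 ]), np.float64(0.992641466335759))
[0.469  0.1184 0.0545] [0.0536 0.0033 0.0966]
[0.5141 0.1102 0.0545] [0.0078 0.002  0.0966]
[0.5633 0.1013 0.048 ] [-0.0422  0.0006  0.1031]
```

Converted, 0.031 m / 0.5 = 0.062, 0.003 m / 0.5 = 0.006, 0.028 rad / 2 = 0.014.

>>> {"name": "jog_arm", "arguments": {
  "moves": {"increments": [[0.062, 0.006, 0, 0.014, 0.05], [0, 0, 0.06, 0, 0.05], [0, 0, 0.06, 0, 0.05], [0, 0, 0.05, 0, 0.05], [0, 0, 0.029, 0, 0.05], [0, 0, 0, 0, 0.05]]}
}}

```text
t: 7.62
position: [0.4912, 0.1146, 0.051]
tool_rot: [[-0.984, 0.179, -0.002], [0.179, 0.984, -0.001], [0.002, -0.001, -1.0]]
contact_force: [0.1, 0.5, 0.5]
width: 0.0498
grasp_force: 0.0
```

>>> {"name": "jog_arm", "arguments": {
  "moves": {"increments": [[0, 0, 0, 0, 0.03], [0, 0, 0, 0, 0.02], [0, 0, 0, 0, 0.015], [0, 0, 0, 0, 0.01], [0, 0, 0, 0, 0.005], [0, 0, 0, 0, 0.005]]}
}}

```text
t: 8.38
position: [0.4916, 0.1155, 0.0518]
tool_rot: [[-0.984, 0.178, 0.0], [0.178, 0.984, -0.0], [-0.0, -0.0, -1.0]]
contact_force: [-1.0, -0.0, 1.8]
width: 0.0119
grasp_force: 30.0
```

Gripped (11.9 mm). Slow lift.

Converted, -0.006 m / 0.5 = -0.012, -0.005 m / 0.5 = -0.01.

>>> {"name": "jog_arm", "arguments": {
  "moves": {"increments": [[0, 0, 0, 0, 0.005], [0, 0, -0.002, 0, 0.005], [0, 0, -0.004, 0, 0.005], [0, 0, -0.006, 0, 0.005], [0, 0, -0.008, 0, 0.005], [0, 0, -0.01, 0, 0.005], [0, 0, -0.012, 0, 0.005], [0, 0, -0.012, 0, 0.005], [0, 0, -0.012, 0, 0.005], [0, 0, -0.012, 0, 0.005]]}
}}

```text
t: 9.62
position: [0.4916, 0.1156, 0.0911]
tool_rot: [[-0.984, 0.178, 0.0], [0.178, 0.984, -0.0], [-0.0, 0.0, -1.0]]
contact_force: [-0.2, -0.1, -1.8]
width: 0.0116
grasp_force: 30.0
```

>>> {"name": "jog_arm", "arguments": {
  "moves": {"increments": [[0, 0, -0.012, 0, 0.005], [0, 0, -0.012, 0, 0.005], [0, 0, -0.012, 0, 0.005], [0, 0, -0.012, 0, 0.005], [0, 0, -0.012, 0, 0.005], [0, 0, -0.012, 0, 0.005], [0, 0, -0.01, 0, 0.005], [0, 0, -0.006, 0, 0.005], [0, 0, -0.002, 0, 0.005], [0, 0, 0, 0, 0.005]]}
}}

```text
t: 10.88
position: [0.4915, 0.1155, 0.1356]
tool_rot: [[-0.984, 0.178, -0.0], [0.178, 0.984, -0.0], [0.0, -0.0, -1.0]]
contact_force: [0.4, 1.3, -2.1]
width: 0.0121
grasp_force: 30.0
```

Run:
```python
from h import *
o=monitor.observe();print(o["t"],o["position"],o["joints"]);np.save("o5.npy",o,allow_pickle=True)
w=snapshot("wrist")[120:400,180:480]
s=snapshot("scene")[170:260,220:330]
im=np.hstack([cv2.resize(w,(400,373)),cv2.resize(s,(400,373),interpolation=2)])
cv2.imwrite("pics/s5.png",im[:,:,::-1])
```

```text
10.875 [0.4915 0.1155 0.1356] [-0.3142  0.5395  0.0588  1.9644 -0.0506  0.6394  1.1689]
```

View pics/s5.png

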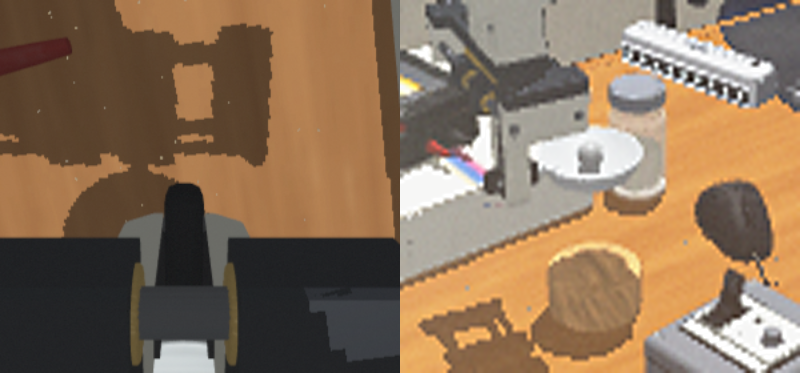

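Dish is clear and level, ball in its middle, lever up. Now the turn (+1.275) in place.

Converted, 0.06 rad / 2 = 0.03.

>>> {"name": "jog_arm", "arguments": {
  "moves": {"increments": [[0, 0, 0, 0.005, 0.005], [0, 0, 0, 0.01, 0.005], [0, 0, 0, 0.02, 0.005], [0, 0, 0, 0.03, 0.005], [0, 0, 0, 0.03, 0.005], [0, 0, 0, 0.03, 0.005], [0, 0, 0, 0.03, 0.005], [0, 0, 0, 0.03, 0.005], [0, 0, 0, 0.03, 0.005], [0, 0, 0, 0.03, 0.005]]}
}}

```text
t: 12.22
position: [0.4916, 0.1157, 0.1357]
tool_rot: [[-0.783, 0.623, 0.0], [0.623, 0.783, 0.0], [0.0, 0.0, -1.0]]
contact_force: [0.1, 0.3, -1.8]
width: 0.012
grasp_force: 30.0
```

>>> {"name": "jog_arm", "arguments": {
  "moves": {"increments": [[0, 0, 0, 0.03, 0.005], [0, 0, 0, 0.03, 0.005], [0, 0, 0, 0.03, 0.005], [0, 0, 0, 0.03, 0.005], [0, 0, 0, 0.03, 0.005], [0, 0, 0, 0.03, 0.005], [0, 0, 0, 0.03, 0.005], [0, 0, 0, 0.03, 0.005], [0, 0, 0, 0.03, 0.005], [0, 0, 0, 0.03, 0.005]]}
}}

```text
t: 13.48
position: [0.4917, 0.1158, 0.1357]
tool_rot: [[-0.295, 0.956, 0.0], [0.956, 0.295, 0.0], [0.0, 0.0, -1.0]]
contact_force: [-0.7, 0.3, -2.0]
width: 0.0114
grasp_force: 30.0
```

>>> {"name": "jog_arm", "arguments": {
  "moves": {"increments": [[0, 0, 0, 0.03, 0.005], [0, 0, 0, 0.03, 0.005], [0, 0, 0, 0.0225, 0.005], [0, 0, 0, 0.0125, 0.005], [0, 0, 0, 0.005, 0.005], [0, 0, 0, 0, 0.005], [0, 0, 0, 0, 0.005]]}
}}

```text
t: 14.35
position: [0.4916, 0.1155, 0.1357]
tool_rot: [[-0.102, 0.995, -0.0], [0.995, 0.102, 0.0], [0.0, -0.0, -1.0]]
contact_force: [0.9, 0.2, -2.0]
width: 0.0116
grasp_force: 30.0
```

Run:
```python
from h import *
o=monitor.observe();p=o["position"];R=np.array(o["tool_rot"]);print(p,R.T@(np.array([.5563,-.2009,.138])-p),o["joints"])
```

```text
[0.4916 0.1155 0.1357] [-0.3214  0.0321 -0.0023] [-0.5665  0.5739  0.4383  1.972  -0.3775  0.6753  0.2108]
```

Converted, -0.008 m / 0.5 = -0.016, -0.006 m / 0.5 = -0.012, 0.01 rad / 2 = 0.005.

>>> {"name": "jog_arm", "arguments": {
  "moves": {"increments": [[-0.004, 0, 0, 0.0025, 0.005], [-0.008, 0.0016, 0, 0.005, 0.005], [-0.012, 0.0016, -0.002, 0, 0.005], [-0.016, 0.0016, -0.002, 0, 0.005], [-0.016, 0.0016, 0, 0, 0.005], [-0.016, 0.0016, 0, 0, 0.005], [-0.016, 0.0016, 0, 0, 0.005], [-0.016, 0.0016, 0, 0, 0.005], [-0.016, 0.0016, 0, 0, 0.005], [-0.016, 0.0016, 0, 0, 0.005]]}
}}

```text
t: 15.6
position: [0.5048, 0.0479, 0.1376]
tool_rot: [[-0.087, 0.996, -0.0], [0.996, 0.087, -0.0], [-0.0, -0.0, -1.0]]
contact_force: [0.4, -0.2, -1.1]
width: 0.0115
grasp_force: 30.0
```

>>> {"name": "jog_arm", "arguments": {
  "moves": {"increments": [[-0.016, 0.0016, 0, 0, 0.005], [-0.016, 0.0016, 0, 0, 0.005], [-0.016, 0.0016, 0, 0, 0.005], [-0.016, 0.0016, 0, 0, 0.005], [-0.016, 0.0016, 0, 0, 0.005], [-0.016, 0.0016, 0, 0, 0.005], [-0.016, 0.0016, 0, 0, 0.005], [-0.016, 0.0016, 0, 0, 0.005], [-0.016, 0.0016, 0, 0, 0.005], [-0.016, 0.0016, 0, 0, 0.005]]}
}}

```text
t: 16.85
position: [0.5198, -0.0311, 0.1377]
tool_rot: [[-0.087, 0.996, 0.0], [0.996, 0.087, -0.0], [-0.0, -0.0, -1.0]]
contact_force: [-0.2, 1.0, -2.1]
width: 0.0115
grasp_force: 30.0
```

>>> {"name": "jog_arm", "arguments": {
  "moves": {"increments": [[-0.016, 0.0016, 0, 0, 0.005], [-0.016, 0.0016, 0, 0, 0.005], [-0.016, 0.0016, 0, 0, 0.005], [-0.016, 0.0016, 0, 0, 0.005], [-0.016, 0.0016, 0, 0, 0.005], [-0.016, 0.0016, 0, 0, 0.005], [-0.016, 0.0016, 0, 0, 0.005], [-0.016, 0.0016, 0, 0, 0.005], [-0.016, 0.0016, 0, 0, 0.005], [-0.016, 0.0016, 0, 0, 0.005]]}
}}

```text
t: 18.1
position: [0.5347, -0.1101, 0.1376]
tool_rot: [[-0.087, 0.996, -0.0], [0.996, 0.087, -0.0], [-0.0, -0.0, -1.0]]
contact_force: [0.6, -0.4, -1.6]
width: 0.0116
grasp_force: 30.0
```

Run:
```python
from h import *
o=monitor.observe();p=o["position"];R=np.array(o["tool_rot"]);print(p,R.T@(np.array([.5563,-.2009,.138])-p),o["joints"])
```

```text
[ 0.5347 -0.1101  0.1376] [-0.0924  0.0137 -0.0004] [-0.1023  0.6169  0.4124  1.8585 -0.3516  0.7383  0.5925]
```

Converted, -0.008 m / 0.5 = -0.016, -0.006 m / 0.5 = -0.012, -0.004 rad / 2 = -0.002.

>>> {"name": "jog_arm", "arguments": {
  "moves": {"increments": [[-0.016, 0.0022, 0, -0.0015, 0.005], [-0.016, 0.0022, 0, -0.0015, 0.005], [-0.016, 0.0022, 0, -0.002, 0.005], [-0.016, 0.0022, 0, -0.002, 0.005], [-0.016, 0.0022, 0, -0.002, 0.005], [-0.016, 0.0022, 0, -0.002, 0.005], [-0.016, 0.0022, 0, -0.002, 0.005], [-0.016, 0.0022, 0, -0.002, 0.005], [-0.016, 0.0022, 0, 0, 0.005], [-0.012, 0.0022, 0, 0, 0.005]]}
}}

```text
t: 19.35
position: [0.5536, -0.1867, 0.1377]
tool_rot: [[-0.116, 0.993, -0.0], [0.993, 0.116, -0.0], [-0.0, -0.0, -1.0]]
contact_force: [0.7, -0.8, -1.7]
width: 0.0118
grasp_force: 30.0
```

>>> {"name": "jog_arm", "arguments": {
  "moves": {"increments": [[-0.012, 0.002, 0, 0, 0.005], [-0.008, 0.001, 0, 0, 0.005], [-0.006, 0, 0, 0, 0.005], [-0.002, 0, 0, 0, 0.005], [0, 0, 0, 0, 0.005], [0, 0, 0, 0, 0.005], [0, 0, 0, 0, 0.005], [0, 0, 0, 0, 0.005]]}
}}

```text
t: 20.35
position: [0.5567, -0.1996, 0.1377]
tool_rot: [[-0.117, 0.993, -0.0], [0.993, 0.117, 0.0], [0.0, -0.0, -1.0]]
contact_force: [0.3, 0.2, -1.9]
width: 0.0117
grasp_force: 30.0
```

Run:
```python
from h import *
o=monitor.observe();print(o["position"],o["tool_rot"])
a=snapshot("scene")[190:310,270:430];b=snapshot("side")[130:270,230:370]
im=np.hstack([cv2.resize(a,(480,360),interpolation=2),cv2.resize(b,(320,320),interpolation=2)[:360] if 0 else cv2.copyMakeBorder(cv2.resize(b,(320,320),interpolation=2),0,40,0,0,0)])
cv2.imwrite("pics/s6.png",im[:,:,::-1])
```

```text
[ 0.5567 -0.1996  0.1377] [[-0.1169  0.9931 -0.    ]
 [ 0.9931  0.1169  0.    ]
 [ 0.     -0.     -1.    ]]
```

View pics/s6.png

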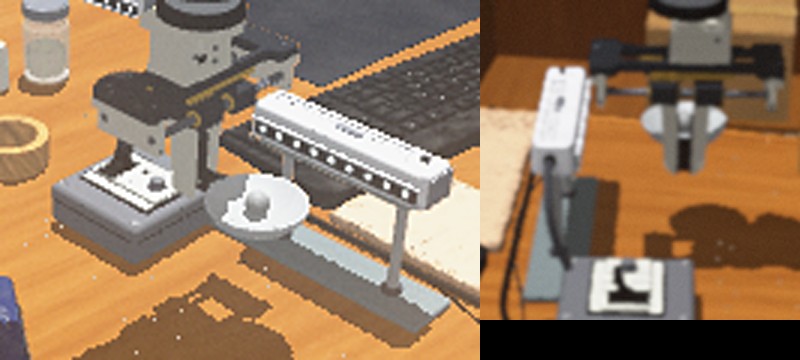

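Ball at (258,205) in the left crop, centred; lever up. Checking the place against the LEDs, seen at (262,127) to (416,196).

Run:
```python
from h import *
A=cam("scene")
s=lambda x,y:(x/3+270,y/3+190)
b=onz(A,s(258,205),.134);l1,l2=onz(A,s(262,127),.135),onz(A,s(416,196),.135)
m=(l1+l2)/2;d=(l1-l2)[:2];d/=np.linalg.norm(d);f=np.array([-d[1],d[0]])
print(b,m,np.arctan2(-d[0],d[1]),"beam",m[:2]+.1*f, m[:2]-.1*f)
# ball height from camera: ball diameter-free check: ray at y of expected dish
print(proj(A,np.array([.5651,-.271,.134])),s(258,205))
```

```text
[ 0.5607 -0.2766  0.134 ] [ 0.666  -0.2665  0.135 ] 0.12331466475642755 beam [ 0.5667 -0.2788] [ 0.7652 -0.2542]
[355.7323 256.8255] (356.0, 258.3333333333333)
```

Within about 8 mm of the beam spot and 0.01 rad of the bar; handing in.

```bash
python3 -c "
from workcell import r, monitor, snapshot, camera_params
print(r.sign_off())"
```

```text
the job is handed in; nothing more can be done
None
```

The job is handed in, with no verdict shown: the test button tripped the lever, the lever is back up, and the arm is holding the dish level within about 8 mm of the beam spot. The grip is parallel to the lamp bar and the ball is in the middle of the dish.

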